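# Park the rolling caddy in its bay

### The arm

A 6-joint arm with a two-finger parallel gripper is mounted at the origin on a cart in front of the work surface, level with it; the furniture and walls round the work are solid. World frame = base frame: x ahead of the robot, y to its left, z up, the work surface at z = 0. Lengths are in m, angles in rad, forces in N, time in s.
With the tool pointing down it reaches from about 0.35 to 1 m from the base axis. Payload 7.1 kg.
Tool frame: the origin (TCP) lies between the finger pads; the fingertips stand 22 mm ahead of it and the grasp point (between the pads) lies 3 mm ahead of it; x points along the fingers, y is the direction in which the jaws open and shut, and the axes are right-handed (so a half turn about x gives the same grasp; the last joint's range is limited). The gripper opens to 85 mm and grips with 20 to 120 N. Pads are 22 mm wide; open, the fingers measure 114 mm over their backs; the gripper's body (76 mm by 85 mm) begins 54 mm behind the grasp point. The pads swing forward as they close: fully open they stand 13 mm farther back than shut.
Start: joints at [1.195, 0.423, 1.63, -0, 1.089, -0.019], TCP at [0.218, 0.586, 0.253] pointing down, gripper open.
Joint ranges: [-3, 3], [-0.9, 2.11], [0.09, 2.58], [-1.31, 4.45], [0.11, 2.69], [-2.54, 2.54]. Speed limits (rad/s): [2.39, 2.39, 3.01, 3.14, 3.14, 3.14].

### API

Orientations are given as a rotation vector (axis times angle).
In Python, from rig import manip gives the robot as it stands. The module is installed in compiled form; this text tells all that it offers. Calls block until the motion is done:
- manip.move_to(position, orientation): joint-space move of the TCP to a pose.
- manip.servo_line(position, orientation=None, rate=0.15): straight line of the TCP; orientation=None keeps the orientation; rate is the mean speed in m/s.
- manip.set_joints(angles): joint-space move.
- manip.command_gripper(opening, f_grip=None): finger opening in m; f_grip is the grip in N (None keeps the last); returns when the fingers have stopped.
- manip.hold(seconds).
- manip.solve_ik(position, orientation): joint angles nearest the present ones, or None.
- manip.camera(name): name is "scene" or "top" or "wrist"; returns a dict with "image" (480x640x3 uint8, red, green, blue), "fx", "fy", "cx", "cy" (pixels), "k1" (the pictures are not rectified: a ray, as slopes to the right and down, at radius r is drawn at 1 + k1 r^2 times it, then the intrinsics apply), "cam_to_world" (4x4, takes a point from camera to world coordinates); the wrist camera has in their place "mount" (4x4, takes a point from camera to tool coordinates, whose origin is the TCP and whose axes are the tool frame's). Camera axes: x right, y down, z forward; pixel columns grow to the right and rows downward; lengths in m; the calibration is good to about 2 mm. A picture is of the moment at which its call begins: read the wrist's pose just before it. There is no depth.
A pose or a line that the arm cannot do raises manip.IKError and nothing moves.
- manip.sign_off(): hands the job in, once; it reports no verdict.
Readings, each from a call of its own:
- manip.get_time(): time.
- manip.get_joint_positions(): joint angles.
- manip.get_joint_vel(): joint speeds.
- manip.get_tau(): joint torques, N m.
- manip.get_position(): TCP position.
- manip.get_ee_rot(): TCP orientation.
- manip.get_contact_force(): force on the tool from outside, world axes, zero at the start.
- manip.get_torque(): the same for the moment, N m.
- manip.get_width(): finger opening in m.
Only numpy, scipy, OpenCV 4.12 (cv2) and the standard library are available. Lean on these libraries where they do the work, as an engineer would, in place of code of your own. Each camera call takes 0.05 s, during which the arm holds its last target.

### The job

Take the orange craft caddy by its push bar and roll it straight ahead until all four castors trail straight behind, then steer it nose first into the wheel tracks of the plywood parking bay. Feel it up gently against the sprung buffer until the catch clicks in and holds it, without ramming the solid stop (stay well under 25 N), then let go. Keep the wheels on the table and the tub of pins in the tray, and leave the other things alone.

Things in the scene. Friction and masses are not known exactly. Their poses are not given: they have to be found in the camera images.
- caddy: Orange open tray 130x110 mm on four swivel castors, 0.55 to 0.95 kg loaded. Origin on the table under the tray's centre; +x is its front, +y its left, z up. Tray floor 38 mm, rim 62 mm above the table; front and rear faces at x = +-65 mm. Castor pivots at x = +-45, y = +-38 mm; ball wheels 24 mm across. A keeper plate for the catch hangs under the tray near its front.
- push_bar (a point): Centre of the caddy's black push bar, 105 mm behind the caddy's origin, 56 mm above the table. The bar runs across (along the caddy's y), is 12 mm thick and 16 mm high (48 to 64 mm above the table), free over 80 mm between its two arms, with 34 mm of free space between it and the tray wall. It can be pinched from above, a finger before and behind it.
- bay: Plywood parking bay fixed to the table. Origin on the table; +x runs inward from the mouth (a caddy driven in nose first has its +x along this), y across. Two wheel tracks 30 mm wide, centre lines at y = +-38 mm, lie between a centre tongue and outer kerbs, 8 to 10 mm high. Only castors within about 20 degrees of straight pass. A parked caddy has y = 0 and x from about -21 to +18 mm.
- bay_mouth (a point): Middle of the bay's mouth, where the flared wheel tracks begin: 66 mm before the bay's origin (bay x = -66 mm), 8 mm above the table.
- bay_end (a point): Inner end of the bay's wooden base (bay x = +105 mm, y = 0), 10 mm above the table. Near it a steel stop with a sprung black buffer and a low brass spring catch is clamped.
- stop (a point): Middle place of the buffer's free face (bay x = 60 mm, y = 0, 47 mm above the table), which meets the middle of the caddy's front. This point does not follow the stop: the stop is clamped up to 18 mm farther in or out from one time to the next, unmeasured. Buffer spring: 3 N at touch, 8 N at 4 mm, 13 N at 8.5 mm, then solid. Rolling and track friction and the catch add 0 to 4 N.
- keeper (a point): Foot of the keeper plate under the caddy's front (caddy x = 35 mm, 20 mm above the table). The brass catch drops in behind it when the buffer is pressed in by 4 to 5 mm; a push of 11 to 14 N passes this surely. The catch then holds the let-go caddy with the buffer still pressed in about 4 mm; a caddy not caught is rolled back by the buffer.
- pins: Clear round tub of push pins, 55 mm wide, 30 mm high, standing loose on the caddy's tray. Origin at the centre of its underside.
- tape: A bystander: a roll of brown tape, 96 mm wide, 48 mm high, on the green cutting mat beyond the work (the mat is 3 mm thick). Origin at the centre of its underside.
- pencil: Bystander: yellow pencil 165 mm long on the green cutting mat beyond the work (the mat is 3 mm thick). Origin at the centre of its underside.
- axle_fl (a point): Wheel axle of the front left castor, 12 mm above the table, 10 mm from its swivel pivot, which is at x = +45, y = +38 mm in the caddy. Trailing straight: the axle is 10 mm behind the pivot (towards the caddy's -x). The castors swing round freely within about 60 mm of forward rolling, if the wheel bears weight (pressing the bar down or lifting it unloads some).
- axle_fr (a point): Wheel axle of the front right castor, 12 mm above the table, 10 mm from its swivel pivot, which is at x = +45, y = -38 mm in the caddy. Trailing straight: the axle is 10 mm behind the pivot (towards the caddy's -x). The castors swing round freely within about 60 mm of forward rolling, if the wheel bears weight (pressing the bar down or lifting it unloads some).
- axle_rl (a point): Wheel axle of the rear left castor, 12 mm above the table, 10 mm from its swivel pivot, which is at x = -45, y = +38 mm in the caddy. Trailing straight: the axle is 10 mm behind the pivot (towards the caddy's -x). The castors swing round freely within about 60 mm of forward rolling, if the wheel bears weight (pressing the bar down or lifting it unloads some).
- axle_rr (a point): Wheel axle of the rear right castor, 12 mm above the table, 10 mm from its swivel pivot, which is at x = -45, y = -38 mm in the caddy. Trailing straight: the axle is 10 mm behind the pivot (towards the caddy's -x). The castors swing round freely within about 60 mm of forward rolling, if the wheel bears weight (pressing the bar down or lifting it unloads some).
There are look-alikes about, which are no part of the job. Of the things like the pins, leave any that is black or yellow; of the rest the larger one is meant.

How it is judged:
On the way, in this order (a step that is already met when the one before it is completed fails the run):
1. with the caddy still outside the bay, all four castors trail straight behind (within about 25 degrees) (x of each of axle_fl, axle_fr in the frame of caddy below 0.0362 m and y of axle_fl in the frame of caddy between 0.0335 and 0.0425 m and y of axle_fr in the frame of caddy between -0.0425 and -0.0335 m and x of each of axle_rl, axle_rr in the frame of caddy below -0.0538 m and y of axle_rl in the frame of caddy between 0.0335 and 0.0425 m and y of axle_rr in the frame of caddy between -0.0425 and -0.0335 m and x of caddy in the frame of bay below -0.085 m), for 0.1 s.
2. the caddy stands nose first in the bay's tracks, in line with them (x of caddy in the frame of bay above -0.06 m and y of caddy in the frame of bay between -0.012 and 0.012 m and angle between the x axis of caddy and the x axis of bay, either way round below 0.15 rad), for 0.1 s.
At the end, for the whole second after the job is handed in: The caddy is released, at rest on its wheels in the bay: within 9 mm of the centre line, 0.12 rad of its direction and 26 mm of the bay origin along the tracks, held between catch and pressed buffer (their forces on it sum to over 8 N), pin tub still in the tray (contact force between caddy and bay above 8 N and x of caddy in the frame of bay between -0.026 and 0.026 m and y of caddy in the frame of bay between -0.009 and 0.009 m and angle between the x axis of caddy and the x axis of bay, either way round below 0.12 rad and linear speed of caddy below 0.01 m/s and angle between caddy's own z axis and vertical below 0.05 rad and height (world z) of caddy between -0.004 and 0.004 m and x of pins in the frame of caddy between -0.062 and 0.062 m and y of pins in the frame of caddy between -0.052 and 0.052 m and z of pins in the frame of caddy between 0.025 and 0.065 m and contact force between the fingers and caddy below 0.1 N); the robot touches nothing.
It fails at once if the caddy presses on the bay with more than 25 N (contact force between caddy and bay above 25 N).
It fails at once if the caddy is lifted more than 8 mm off the table (height (world z) of caddy above 0.008 m).
It fails at once if the caddy is tipped by more than 0.15 rad (angle between caddy's own z axis and vertical above 0.15 rad).
It fails at once if the tub of pins leaves the tray (not (x of pins in the frame of caddy between -0.062 and 0.062 m and y of pins in the frame of caddy between -0.052 and 0.052 m and z of pins in the frame of caddy between 0.025 and 0.065 m)).
It fails at once if the tape is moved by more than 20 mm, or anything presses on the pencil with over 5 N (distance of tape from where it was at the start of the episode above 0.02 m or contact force between anything else and pencil above 5 N).
It also fails if it takes over 64 s, if anything falls off the work surface, if the arm or the gripper's body presses on something with over 40 N, if the wrist force passes 120 N, or if a joint passes its speed limit or range.

## Working session

There is one attempt and no reset: what is moved stays moved. The work goes in short steps, each a Python script; the robot and the scene stay as the last script left them, time stands still between calls to the robot, and variables do not carry over. Pictures are saved under pics/ and viewed, and the job is handed in when it is done.

```bash
mkdir -p pics; ls
cat > h.py <<'E'
import numpy as np, cv2
from rig import manip
from scipy.spatial.transform import Rotation as R
def save(n,im): cv2.imwrite('pics/'+n+'.png',im[:,:,::-1])
def pose():
    T=np.eye(4);T[:3,:3]=R.from_rotvec(manip.get_ee_rot()).as_matrix();T[:3,3]=manip.get_position();return T
def shot(name):
    P=pose(); c=manip.camera(name)
    c['T']=np.array(c['cam_to_world']) if 'cam_to_world' in c else P@np.array(c['mount'])
    return c
def ray(c,u,v):
    xd=np.array([(u-c['cx'])/c['fx'],(v-c['cy'])/c['fy']]);x=xd.copy()
    for _ in range(20): x=xd/(1+c['k1']*(x@x))
    return c['T'][:3,:3]@np.array([x[0],x[1],1.0])
def onz(c,u,v,z):
    d=ray(c,u,v);o=c['T'][:3,3];return (o+d*(z-o[2])/d[2])[:3]
def proj(c,p):
    q=np.linalg.inv(c['T'])@np.append(p,1);x=q[:2]/q[2];x=x*(1+c['k1']*(x@x))
    return np.array([x[0]*c['fx']+c['cx'],x[1]*c['fy']+c['cy']])
E
python3 - <<'E'
from h import *
import pickle
for n in ['scene','top','wrist']:
    c=shot(n);save(n+'0',c['image']);pickle.dump(c,open(n+'0.pkl','wb'));print(n,c['fx'],c['k1'],c['T'].round(3).tolist())
print(manip.get_time(),manip.get_ee_rot(),manip.get_contact_force(),manip.get_width())
E
```

```text
pics
scene 440.9117716524554 -0.07427743198480083 [[0.738, -0.276, 0.615, -0.007], [-0.674, -0.321, 0.665, -0.696], [0.014, -0.906, -0.424, 0.498], [0.0, 0.0, 0.0, 1.0]]
top 623.0108415788039 -0.0578266279042328 [[0.017, -0.991, 0.13, 0.457], [-1.0, -0.018, -0.005, 0.008], [0.007, -0.13, -0.992, 1.194], [0.0, 0.0, 0.0, 1.0]]
wrist 378.0439994500828 -0.018917532099380945 [[0.35, 0.897, 0.269, 0.15], [0.937, -0.335, -0.103, 0.611], [-0.002, 0.288, -0.958, 0.373], [0.0, 0.0, 0.0, 1.0]]
0.15 [ 0.27903777  1.55280823 -0.28084597] [ 0.13850272 -0.6543041   0.46850025] 0.08561100281531227
```

View pics/scene0.png

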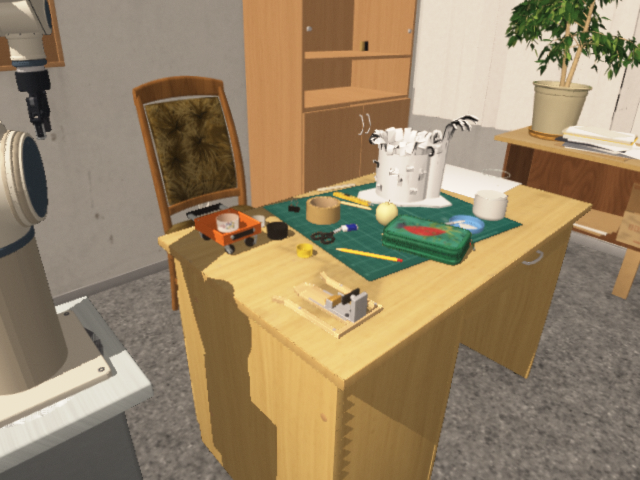

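View pics/top0.png

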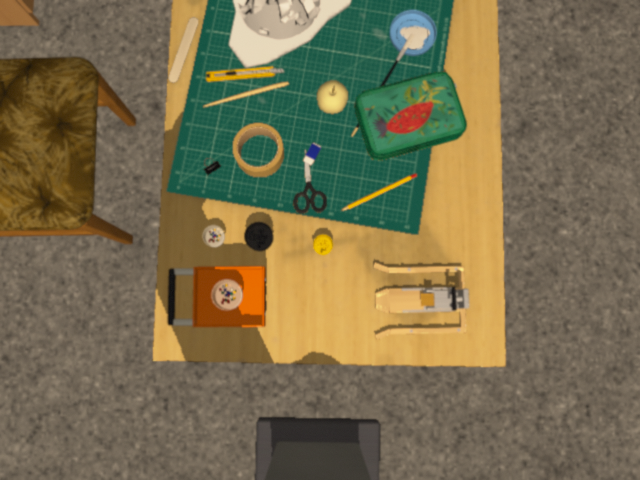

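View pics/wrist0.png

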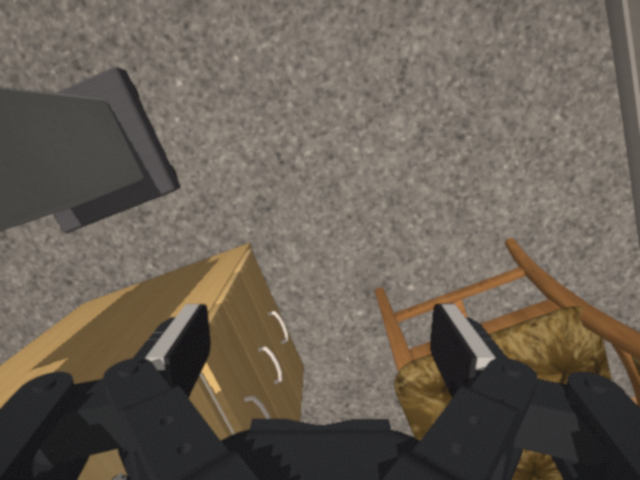

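The top view shows the caddy at about (230,296) with its bar at (173,297), nose pointing image right (world -y). The bay is at about (420,300) with its mouth on the left. I'll enlarge both.

Run:
```python
from h import *
import pickle
c=pickle.load(open('top0.pkl','rb'));im=c['image']
a=cv2.resize(im[220:350,155:275],None,fx=5,fy=5,interpolation=cv2.INTER_CUBIC)[:600]
b=cv2.resize(im[245:350,360:480],None,fx=6,fy=5.7,interpolation=cv2.INTER_CUBIC)[:600]
save('topA',a);save('topB',b)
c=pickle.load(open('scene0.pkl','rb'));im=c['image']
save('scA',cv2.resize(im[190:270,180:300],None,fx=6,fy=6,interpolation=cv2.INTER_CUBIC))
for n,u,v in [('bar',173,297),('caddy',230,296)]:
    c=pickle.load(open('top0.pkl','rb'));print(n,onz(c,u,v,.062))
```

```text
bar [0.49302966 0.26795915 0.062     ]
caddy [0.49684475 0.16440495 0.062     ]
```

View pics/topA.png

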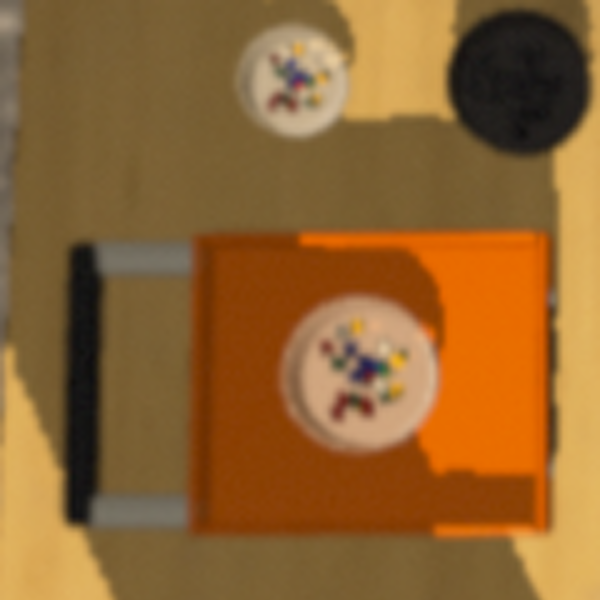

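View pics/topB.png

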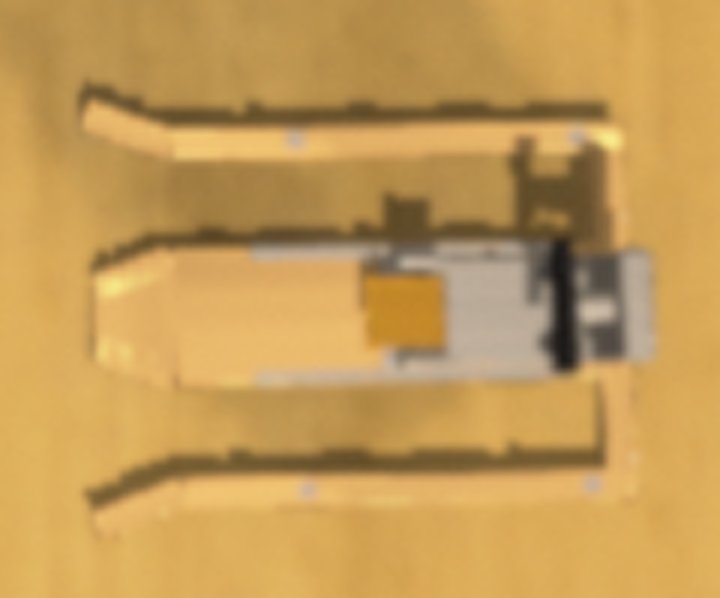

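View pics/scA.png

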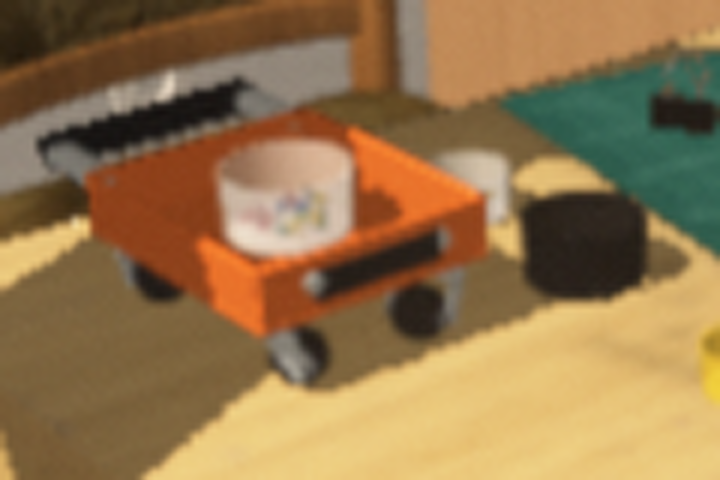

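Run:
```python
from h import *
import pickle
c=pickle.load(open('top0.pkl','rb'));im=c['image']
hsv=cv2.cvtColor(im,cv2.COLOR_RGB2HSV)
m=cv2.inRange(hsv,(5,215,60),(14,255,255));m[:, :150]=0;m[:,300:]=0;m[:240]=0
cs,_=cv2.findContours(m,cv2.RETR_EXTERNAL,cv2.CHAIN_APPROX_NONE);k=max(cs,key=cv2.contourArea)
P=np.array([onz(c,*p[0],.062)[:2] for p in k]);r=cv2.minAreaRect((P*1000).astype(np.float32));print('rim',r)
k=cv2.inRange(im,(0,0,0),(60,60,60));k[:,:160]=0;k[:,185:]=0;k[:255]=0;k[340:]=0
ys,xs=np.nonzero(k);Q=np.array([onz(c,x,y,.064)[:2] for x,y in zip(xs,ys)]);print('bar',len(Q),cv2.minAreaRect((Q*1000).astype(np.float32)),Q.mean(0))
B=lambda u,v:onz(c,360+(u+.5)/6-.5,245+(v+.5)/5.7-.5,.009)[:2]*1000
for n,a,b in [('kU',(175,143),(600,135)),('kL',(180,490),(600,478)),('tT',(165,245),(545,238)),('tB',(175,385),(550,373)),('mouth',(95,317),(350,310))]:
    A_,B_=B(*a),B(*b);d=B_-A_;print(n,A_.round(1),B_.round(1),'dir deg from -y toward +x',np.degrees(np.arctan2(d[0],-d[1])).round(2))
T=pose();print('R',T[:3,:3].round(3).tolist());w=pickle.load(open('wrist0.pkl','rb'));print(np.array(w['mount']).round(3).tolist())
```

```text
rim ((497.07940673828125, 166.83950805664062), (108.47584533691406, 128.96566772460938), 1.1160284280776978)
bar 333 ((494.9406433105469, 271.2395935058594), (97.7070083618164, 10.938557624816895), 2.600241184234619) [0.49465739 0.27094333]
kU [ 554.1 -129.3] [ 559.  -265.4] dir deg from -y toward +x 2.09
kL [ 438.9 -131.4] [ 444.8 -264.3] dir deg from -y toward +x 2.51
tT [ 519.9 -126.3] [ 524.2 -247.4] dir deg from -y toward +x 2.02
tB [ 473.5 -129.6] [ 479.3 -248.6] dir deg from -y toward +x 2.77
mouth [ 495.6 -104.2] [ 499.2 -185.1] dir deg from -y toward +x 2.55
R [[-0.0, 0.349, 0.937], [-0.001, 0.937, -0.349], [-1.0, -0.001, 0.0]]
[[0.0, -0.288, 0.958, -0.121], [1.0, -0.001, -0.001, 0.0], [0.001, 0.958, 0.288, -0.073], [0.0, 0.0, 0.0, 1.0]]
```

```bash
cat >> h.py <<'E'
def ori(th):
    "tool down, tool y = backwards of heading; heading=(sin th,-cos th)"
    y=np.array([-np.sin(th),np.cos(th),0]);x=np.array([0,0,-1.]);return R.from_matrix(np.column_stack([x,y,np.cross(x,y)])).as_rotvec()
E
python3 - <<'E'
from h import *
import pickle
manip.move_to([.465,-.18,.19],ori(np.radians(2.4)))
manip.hold(.2)
c=shot('wrist');save('wb',c['image']);pickle.dump(c,open('wb.pkl','wb'));print(manip.get_time(),c['T'].round(3).tolist())
E
```

```text
3.2417 [[-0.042, 0.957, 0.288, 0.392], [0.999, 0.04, 0.012, -0.183], [-0.0, 0.288, -0.958, 0.311], [0.0, 0.0, 0.0, 1.0]]
```

View pics/wb.png

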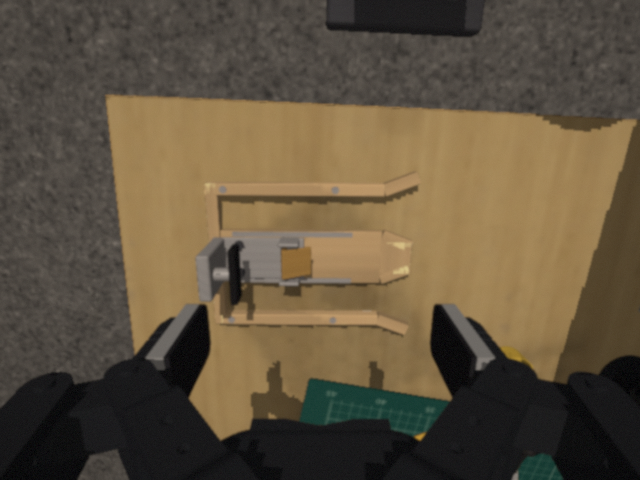

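The bay is clear in the wrist view: mouth at about (410,258), kerb ends at (418,180) and (405,330), black buffer at (235,272). I'll zoom in to pick edges.

Run:
```python
from h import *
import pickle
c=pickle.load(open('wb.pkl','rb'));im=c['image']
save('wbz',cv2.resize(im[165:345,190:430],None,fx=3.3333,fy=3.3333,interpolation=cv2.INTER_CUBIC))
```

```text
(no output)
```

View pics/wbz.png

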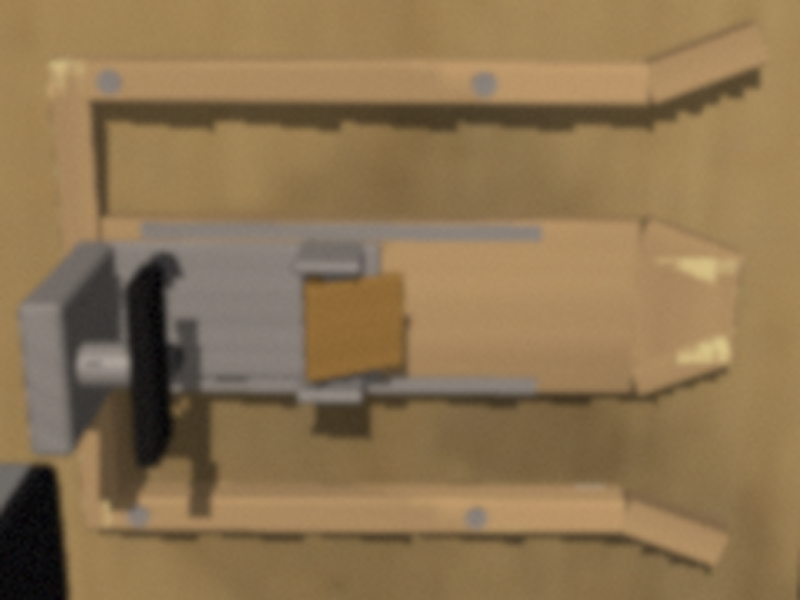

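Run:
```python
from h import *
import pickle
c=pickle.load(open('wb.pkl','rb'))
s=3.33333
B=lambda u,v,z:onz(c,190+(u+.5)/s-.5,165+(v+.5)/s-.5,z)[:2]*1000
for z in (.008,.010):
  print(z)
  for n,a,b in [('kU low edge',(100,103),(648,104)),('kU screws',(109,82),(484,84)),('kL low edge',(110,530),(625,530)),('kL screws',(139,516),(476,517)),('tB',(180,391),(636,393)),('steel strips mid',(142,(230+384)/2),(538,(234+386)/2)),('bend kerbs',(648,104),(627,495)),('tip corners',(738,258),(728,365)),('cham corner',(642,220),(640,393)),('kerb tips in',(765,55),(712,567))]:
    b_=B(*b,z);a_=B(*a,z);d=b_-a_;print(n,a_.round(1),b_.round(1),np.degrees(np.arctan2(-d[0],d[1])).round(2),'mid',((a_+b_)/2).round(1))
a=proj(c,[.5,.1,.0]);
```

```text
0.008
kU low edge [ 449.7 -261.5] [ 444.5 -128.5] 2.27 mid [ 447.1 -195. ]
kU screws [ 444.5 -259.1] [ 441.3 -168.5] 2.04 mid [ 442.9 -213.8]
kL low edge [ 566.1 -262.9] [ 560.3 -124.2] 2.42 mid [ 563.2 -193.5]
kL screws [ 561.5 -255. ] [ 558.  -164.5] 2.25 mid [ 559.8 -209.7]
tB [ 524.7 -243.3] [ 520.3 -124.8] 2.12 mid [ 522.5 -184. ]
steel strips mid [ 501.9 -252.6] [ 498.5 -151.7] 1.94 mid [ 500.2 -202.2]
bend kerbs [ 444.5 -128.5] [ 549.8 -124.6] -87.85 mid [ 497.1 -126.5]
tip corners [ 482.6 -102.3] [ 511.5 -101.7] -88.74 mid [ 497. -102.]
cham corner [ 473.7 -127.4] [ 520.2 -123.7] -85.52 mid [ 497.  -125.5]
kerb tips in [ 431.4 -101.4] [570.6 -99.5] -89.21 mid [ 501.  -100.5]
0.01
kU low edge [ 449.4 -261. ] [ 444.1 -128.9] 2.27 mid [ 446.8 -194.9]
kU screws [ 444.2 -258.6] [ 441.  -168.6] 2.04 mid [ 442.6 -213.6]
kL low edge [ 565.  -262.4] [ 559.1 -124.6] 2.42 mid [ 562.1 -193.5]
kL screws [ 560.4 -254.5] [ 556.9 -164.6] 2.25 mid [ 558.7 -209.6]
tB [ 523.8 -242.9] [ 519.4 -125.1] 2.12 mid [ 521.6 -184. ]
steel strips mid [ 501.2 -252.1] [ 497.8 -151.9] 1.94 mid [ 499.5 -202. ]
bend kerbs [ 444.1 -128.9] [ 548.7 -124.9] -87.85 mid [ 496.4 -126.9]
tip corners [ 482.  -102.8] [ 510.7 -102.2] -88.74 mid [ 496.3 -102.5]
cham corner [ 473.1 -127.7] [ 519.4 -124.1] -85.52 mid [ 496.3 -125.9]
kerb tips in [ 431.2 -102. ] [ 569.4 -100.1] -89.21 mid [ 500.3 -101. ]
```

Run:
```python
from h import *
import pickle
o=ori(np.radians(1.15))
manip.move_to([.495,.2714,.17],o)
manip.command_gripper(.033,25)
manip.hold(.2)
c=shot('wrist');save('wc',c['image']);pickle.dump(c,open('wc.pkl','wb'));print(manip.get_time(),manip.get_position(),manip.get_width(),manip.get_contact_force())
print([proj(c,p) for p in ([.495-.04,.2714,.064],[.495,.2714,.064],[.535,.2714,.064],[.5,.2329,.062])])
```

```text
5.7083 [0.49498166 0.27147289 0.17001054] 0.03292950281191097 [-0.07995403  0.24897907 -0.89010959]
[array([320.98297696, 183.11155946]), array([319.71465267, 246.56267521]), array([318.56370161, 304.14380663]), array([259.32089971, 251.93865072])]
```

View pics/wc.png

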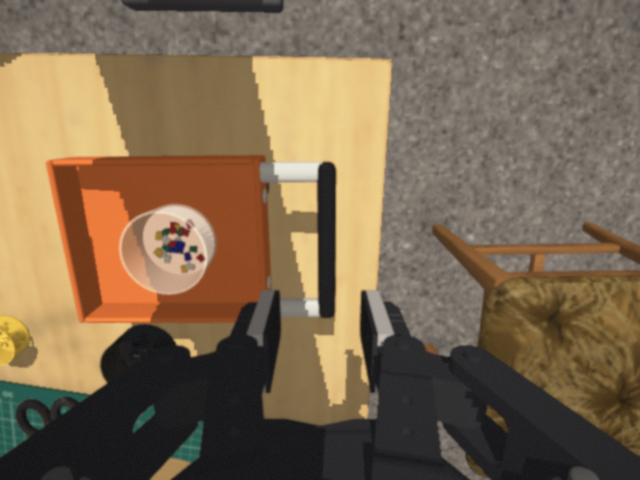

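Run:
```python
from h import *
import pickle
c=pickle.load(open('wc.pkl','rb'));im=c['image']
save('wcz',cv2.resize(im[145:335,40:350],None,fx=2.58,fy=2.58,interpolation=cv2.INTER_CUBIC))
k=cv2.inRange(im,(0,0,0),(50,50,50));k[:,:312]=0;k[:,342:]=0;k[:155]=0;k[325:]=0
ys,xs=np.nonzero(k);print(xs.min(),xs.max(),ys.min(),ys.max())
Q=np.array([onz(c,x,y,.064)[:2] for x,y in zip(xs,ys)]);print('bar',len(Q),cv2.minAreaRect((Q*1000).astype(np.float32)),Q.mean(0))
hsv=cv2.cvtColor(im,cv2.COLOR_RGB2HSV)
m=cv2.inRange(hsv,(4,150,50),(14,255,255));m[:140]=0;m[335:]=0;m[:,:40]=0;m[:,275:]=0
m=cv2.morphologyEx(m,cv2.MORPH_OPEN,np.ones((3,3)))
cs,_=cv2.findContours(m,cv2.RETR_EXTERNAL,cv2.CHAIN_APPROX_NONE);kk=max(cs,key=cv2.contourArea)
P=np.array([onz(c,*p[0],.062)[:2] for p in kk]);print('rim',cv2.minAreaRect((P*1000).astype(np.float32)))
```

```text
318 334 163 316
bar 2243 ((493.34417724609375, 275.23773193359375), (100.61740112304688, 9.835260391235352), 1.1581389904022217) [0.49034106 0.27539853]
rim ((496.05224609375, 172.82965087890625), (110.91205596923828, 132.70091247558594), 1.4086929559707642)
```

View pics/wcz.png

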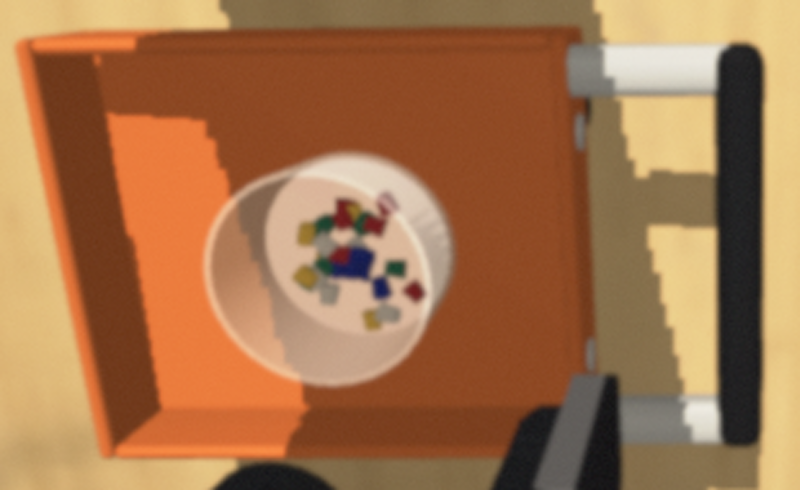

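Run:
```python
from h import *
manip.servo_line([.4945,.2744,.059],None,.09)
print(manip.get_contact_force().round(2),manip.get_position())
manip.command_gripper(0.0,50)
manip.hold(.3)
print(manip.get_time(),manip.get_width(),manip.get_position(),manip.get_contact_force().round(2),manip.get_torque().round(2))
c=shot('wrist');save('wg',c['image'])
c=shot('top');save('tg',cv2.resize(c['image'][220:360,140:300],None,fx=4,fy=4))
```

```text
[-0.31  0.42 -0.12] [0.49490367 0.27460407 0.0595693 ]
7.7083 0.011198767661143581 [0.49487906 0.27460882 0.05938581] [-0.4  -0.14  5.28] [-0.04  0.02  0.01]
```

View pics/wg.png

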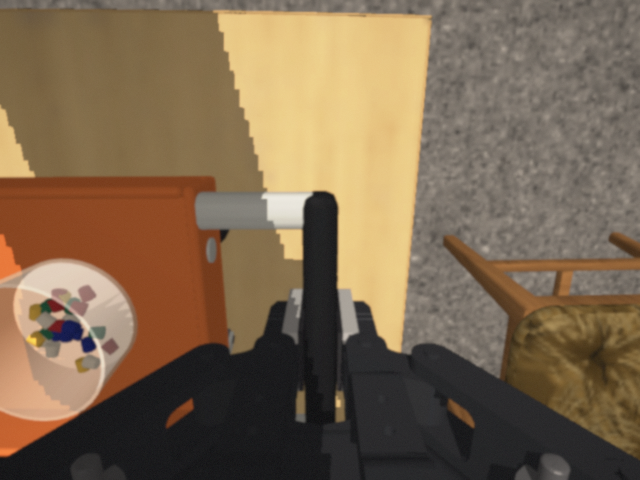

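View pics/tg.png

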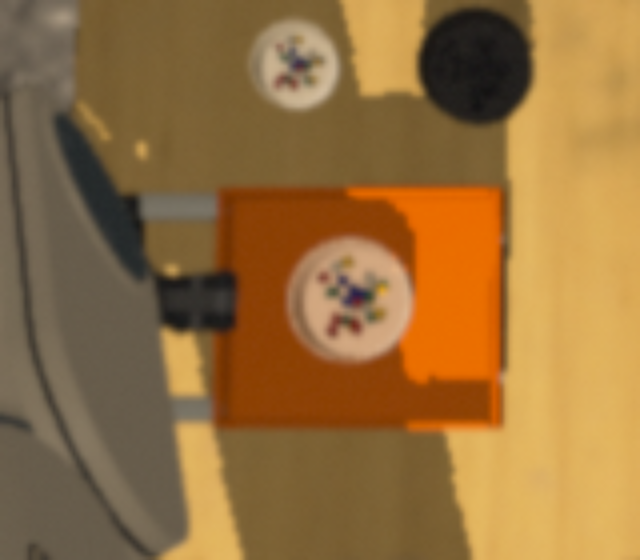

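Run:
```python
from h import *
z=.0590
for i in range(6):
    fz=manip.get_contact_force()[2]
    print(round(z,4),fz.round(2),manip.get_torque().round(2))
    if abs(fz)<.6: break
    z+=np.clip(fz*.0002,-.0006,.0006)
    manip.servo_line([.4945,.2744,z],None,.02); manip.hold(.15)
print(manip.get_time(),manip.get_position(),manip.get_contact_force().round(2))
```

```text
0.059 5.69 [ 0.01 -0.   -0.04]
0.0596 3.88 [ 0.1  -0.1   0.01]
0.0602 -2.77 [ 0.14 -0.09  0.05]
0.0596 0.13 [ 0.08  0.01 -0.03]
9.0083 [0.49452859 0.27442895 0.05972702] [0.39 0.18 0.13]
```

```bash
cat >> h.py <<'E'
TH=np.radians(2.2);O=np.array([.4984,-.169])
d=np.array([np.sin(TH),-np.cos(TH)]);n=np.array([np.cos(TH),np.sin(TH)])
def bay(p): r=np.asarray(p)[:2]-O; return r@d,r@n
def wld(s,l,z): return np.append(O+s*d+l*n,z)
def tray(c,lo=(5,190,60)):
    hsv=cv2.cvtColor(c['image'],cv2.COLOR_RGB2HSV)
    m=cv2.inRange(hsv,lo,(14,255,255));m[:240]=0;m[350:]=0;m[:,:150]=0
    cs,_=cv2.findContours(m,cv2.RETR_EXTERNAL,cv2.CHAIN_APPROX_NONE);k=max(cs,key=cv2.contourArea)
    P=np.array([onz(c,*p[0],.062)[:2] for p in k]);return cv2.minAreaRect((P*1000).astype(np.float32))
E
python3 - <<'E'
from h import *
p=manip.get_position();th=np.radians(1.15);z=.0597
t=np.array([.4945+.09*np.sin(th),.2744-.09*np.cos(th),z])
manip.servo_line(t,None,.05);manip.hold(.15)
print(manip.get_time(),manip.get_position(),manip.get_contact_force().round(2),manip.get_torque().round(2),bay(manip.get_position()))
c=shot('top');save('t1',cv2.resize(c['image'][220:360,180:380],None,fx=4,fy=4));r=tray(c);print(r,bay(np.array(r[0])/1000))
c=shot('scene');save('s1',cv2.resize(c['image'][180:300,200:340],None,fx=5,fy=5,interpolation=cv2.INTER_CUBIC))
E
```

```text
11.1083 [0.49626518 0.18453058 0.0596804 ] [-0.38 -0.54  1.03] [ 0.02 -0.08  0.05] (np.float64(-0.35335194844900214), np.float64(0.011438021422636847))
((497.88555908203125, 76.73894500732422), (110.21105194091797, 129.13951110839844), 1.076545000076294) (np.float64(-0.24557756312343387), np.float64(0.008919317974299304))
```

View pics/t1.png

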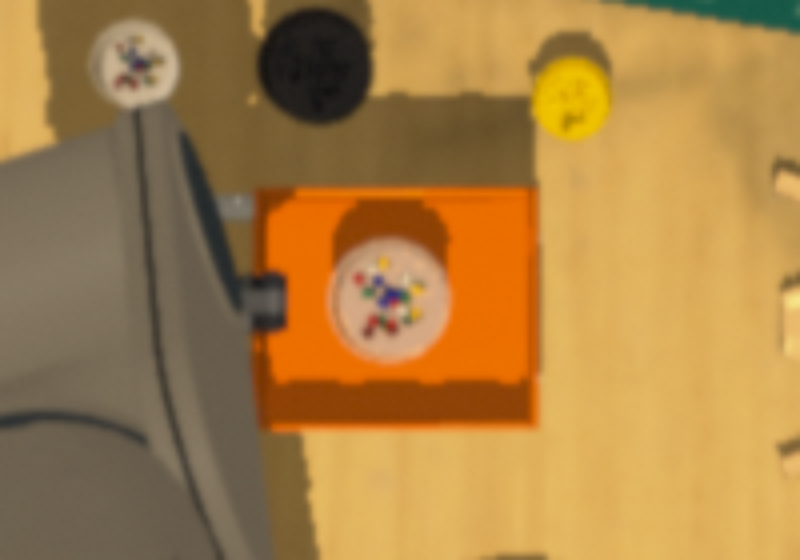

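View pics/s1.png

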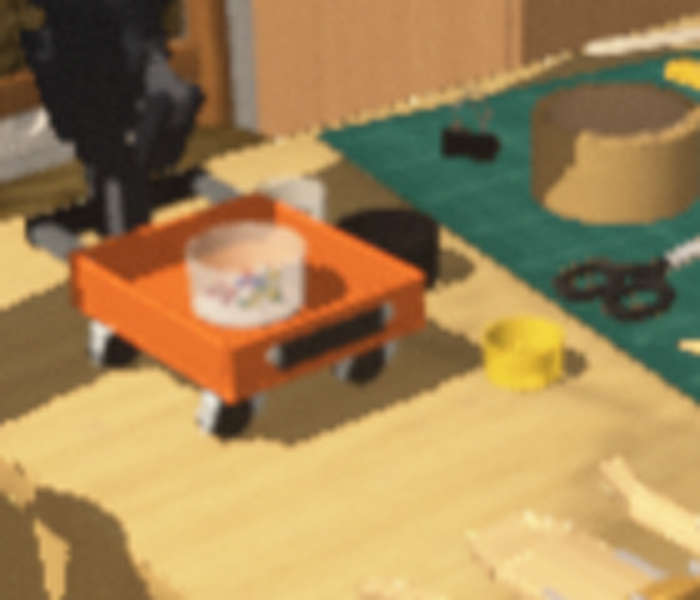

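Run:
```python
from h import *
manip.servo_line(wld(-.243,0.0,.0597),ori(TH),.05);manip.hold(.15)
print(manip.get_time(),manip.get_position(),manip.get_contact_force().round(2),manip.get_torque().round(2),bay(manip.get_position()))
c=shot('top');save('t2',cv2.resize(c['image'][230:350,240:490],None,fx=3.2,fy=3.2,interpolation=cv2.INTER_CUBIC));r=tray(c);print(r,bay(np.array(r[0])/1000))
c=shot('scene');save('s2',cv2.resize(c['image'][200:320,230:390],None,fx=5,fy=5,interpolation=cv2.INTER_CUBIC))
```

```text
13.725 [0.48906636 0.0739162  0.05969264] [0.19 0.05 0.69] [ 0.04 -0.13  0.13] (np.float64(-0.24309545100487773), np.float64(-1.7380633920883016e-06))
((493.1736755371094, -43.701473236083984), (109.31514739990234, 110.45081329345703), 1.9246952533721924) (np.float64(-0.12540679842177588), np.float64(-0.00041253630053553626))
```

View pics/t2.png

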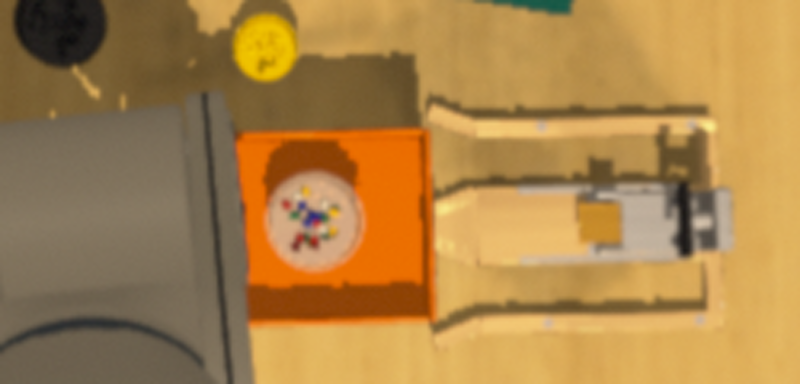

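View pics/s2.png

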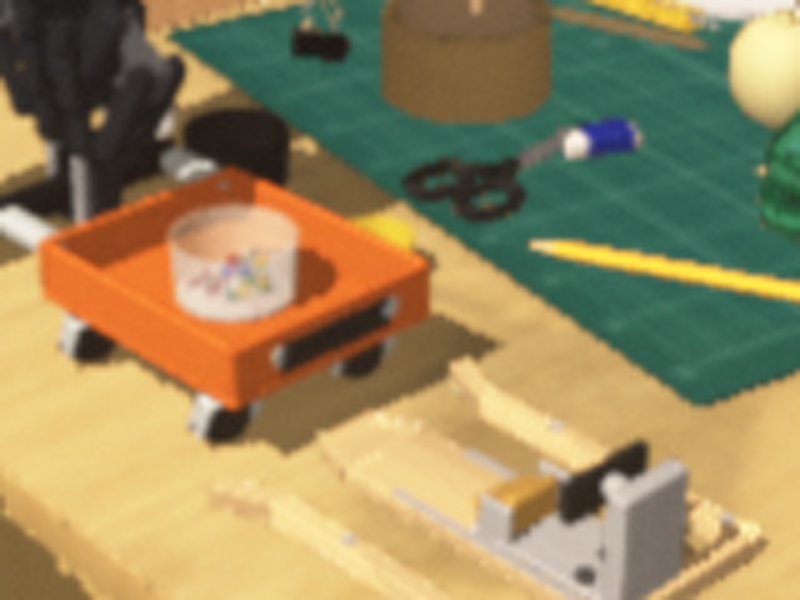

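Run:
```python
from h import *
c=shot('scene')
im=cv2.resize(c['image'][230:320,230:340],None,fx=7,fy=6.6,interpolation=cv2.INTER_CUBIC)
th=TH;b=manip.get_position()[:2];o=b+.105*d
W=lambda x,y,z:np.append(o+x*d+y*n,z)
for x in (45,-45):
  for y in (38,-38):
    for k,col in ((-10,(0,255,0)),(10,(255,0,255))):
      u,v=proj(c,W((x+k)/1000,y/1000,.012));cv2.circle(im,(int((u-230)*7),int((v-230)*6.6)),4,col,-1)
for x in (65,-65):
  for y in (55,-55):
      u,v=proj(c,W(x/1000,y/1000,.062));cv2.circle(im,(int((u-230)*7),int((v-230)*6.6)),3,(0,255,255),-1)
save('s2b',im[:600])
```

```text
(no output)
```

View pics/s2b.png

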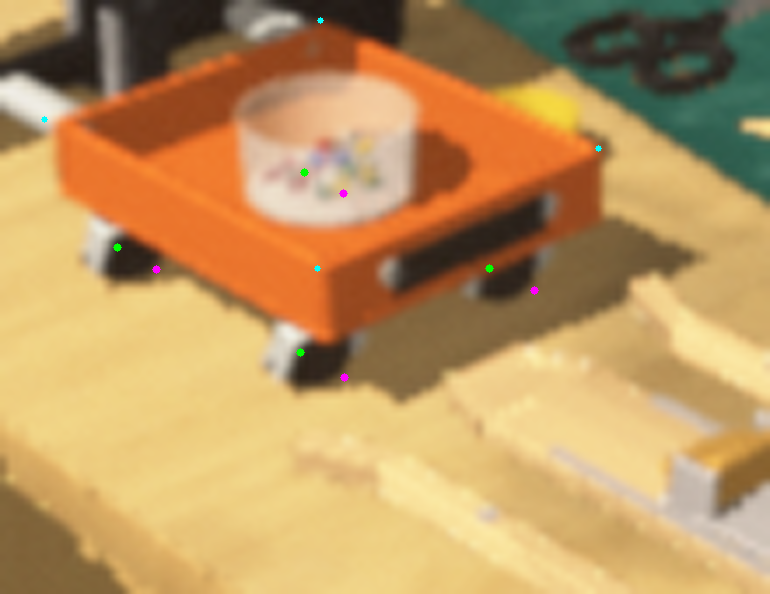

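Run:
```python
from h import *
def rd(): 
    f=manip.get_contact_force();return round(f[:2]@d,2),round(f[:2]@n,2),round(f[2],2)
for s in (-.118,-.098,-.078,-.058,-.045):
    manip.servo_line(wld(s-.105,0.0,.0597),ori(TH),.04);manip.hold(.05)
    r=rd();print(s,r,manip.get_torque().round(2),[round(v,4) for v in bay(manip.get_position())])
    if abs(r[0])>6 or abs(r[1])>8: print('stop');break
print(manip.get_time())
c=shot('top');save('t3',cv2.resize(c['image'][230:350,290:490],None,fx=4,fy=4,interpolation=cv2.INTER_CUBIC))
c=shot('scene');save('s3',cv2.resize(c['image'][220:340,240:400],None,fx=5,fy=5,interpolation=cv2.INTER_CUBIC))
```

```text
-0.118 (np.float64(0.73), np.float64(-0.89), np.float64(0.93)) [-0.02  0.09 -0.09] [np.float64(-0.2229), np.float64(-0.0002)]
-0.098 (np.float64(0.69), np.float64(-0.6), np.float64(1.01)) [-0.01  0.12 -0.08] [np.float64(-0.2029), np.float64(-0.0001)]
-0.078 (np.float64(1.01), np.float64(0.55), np.float64(1.3)) [ 0.    0.1  -0.02] [np.float64(-0.1829), np.float64(-0.0)]
-0.058 (np.float64(0.18), np.float64(-0.7), np.float64(0.04)) [ 0.02  0.09 -0.07] [np.float64(-0.1629), np.float64(0.0)]
-0.045 (np.float64(-0.03), np.float64(-0.35), np.float64(1.03)) [ 0.01  0.05 -0.08] [np.float64(-0.1498), np.float64(0.0)]
17.2
```

View pics/t3.png

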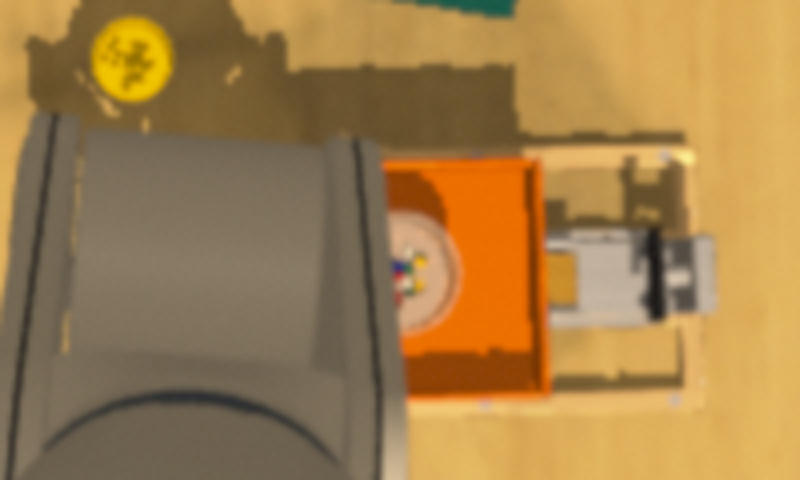

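View pics/s3.png

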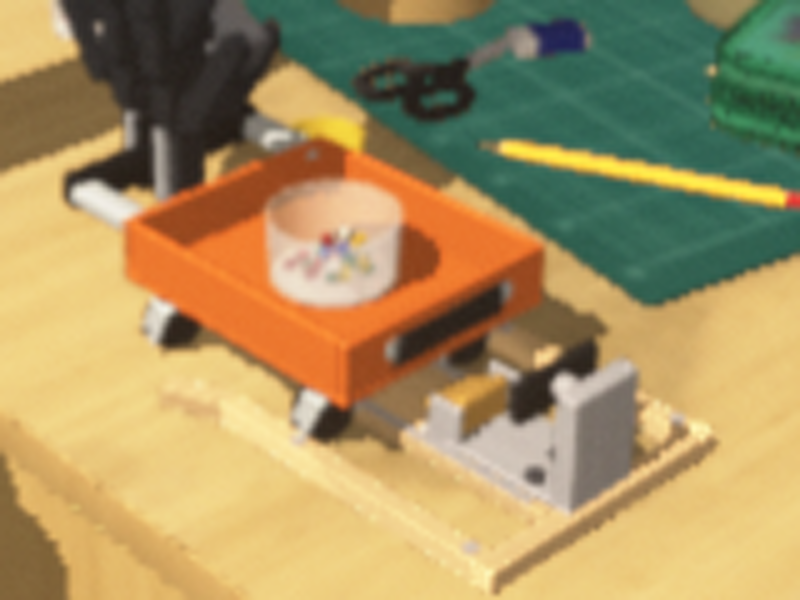

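```bash
cat > feel.py <<'E'
from h import *
import sys
z=.0597
def rd(): 
    f=np.mean([manip.get_contact_force() for _ in range(3)],0);return round(-f[:2]@d,2),round(f[:2]@n,2),round(f[2],2)
manip.servo_line(wld(-.028-.105,0,z),ori(TH),.03);manip.hold(.1);b=rd();print('base',b)
s=-.028;step=.002
while s<.032:
    s+=step
    manip.servo_line(wld(s-.105,0,z),None,.015);manip.hold(.04)
    r=rd();print(round(s,4),r,round(bay(manip.get_position())[0]+.105,4),round(manip.get_time(),2))
    if r[0]>2: step=.0007
    if r[0]>11.8 or abs(r[1])>9 or abs(r[2])>9: break
print(manip.get_torque().round(2))
E
python3 feel.py
```

```text
base (np.float64(-0.41), np.float64(-0.58), np.float64(0.86))
-0.026 (np.float64(0.39), np.float64(-0.59), np.float64(-0.58)) -0.026 18.44
-0.024 (np.float64(-0.67), np.float64(-0.65), np.float64(0.7)) -0.0239 18.77
-0.022 (np.float64(0.01), np.float64(-1.22), np.float64(-1.15)) -0.0219 19.09
-0.02 (np.float64(-1.22), np.float64(-1.41), np.float64(0.76)) -0.0199 19.42
-0.018 (np.float64(0.25), np.float64(-1.25), np.float64(1.17)) -0.0179 19.74
-0.016 (np.float64(0.61), np.float64(0.37), np.float64(0.98)) -0.0159 20.07
-0.014 (np.float64(-0.41), np.float64(-0.63), np.float64(0.01)) -0.0139 20.39
-0.012 (np.float64(0.3), np.float64(-0.63), np.float64(0.44)) -0.0119 20.72
-0.01 (np.float64(0.29), np.float64(-0.41), np.float64(0.13)) -0.0099 21.04
-0.008 (np.float64(1.64), np.float64(-0.28), np.float64(-0.19)) -0.0079 21.37
-0.006 (np.float64(1.03), np.float64(-0.76), np.float64(0.07)) -0.0059 21.69
-0.004 (np.float64(0.66), np.float64(-0.22), np.float64(0.38)) -0.0039 22.02
-0.002 (np.float64(0.8), np.float64(-0.31), np.float64(-0.6)) -0.0019 22.34
0.0 (np.float64(1.31), np.float64(-0.2
[... 401 characters left out ...]
72 24.23
0.0081 (np.float64(2.26), np.float64(-0.18), np.float64(1.05)) 0.0082 24.52
0.0088 (np.float64(3.71), np.float64(0.47), np.float64(0.19)) 0.0088 24.81
0.0095 (np.float64(4.59), np.float64(0.36), np.float64(2.24)) 0.0094 25.1
0.0102 (np.float64(7.36), np.float64(0.2), np.float64(1.25)) 0.0098 25.39
0.0109 (np.float64(8.21), np.float64(0.74), np.float64(1.3)) 0.0104 25.68
0.0116 (np.float64(9.54), np.float64(0.9), np.float64(1.22)) 0.011 25.98
0.0123 (np.float64(10.1), np.float64(0.05), np.float64(1.61)) 0.0116 26.27
0.013 (np.float64(11.31), np.float64(0.59), np.float64(2.25)) 0.0122 26.56
0.0137 (np.float64(12.96), np.float64(1.65), np.float64(1.84)) 0.0128 26.85
[ 1.87 -0.04 -0.03]
```

```bash
cat > feel2.py <<'E'
from h import *
z=.0597
def rd(): 
    f=np.mean([manip.get_contact_force() for _ in range(3)],0);return round(-f[:2]@d,2),round(f[:2]@n,2),round(f[2],2)
s=.0137
print(rd())
for k in range(2):
    s+=.0005
    manip.servo_line(wld(s-.105,0,z),None,.01);manip.hold(.15)
    r=rd();print(round(s,4),r,round(bay(manip.get_position())[0]+.105,4),round(manip.get_time(),2))
    if r[0]>13.3: break
for k in range(8):
    s-=.0007
    manip.servo_line(wld(s-.105,0,z),None,.015);manip.hold(.08)
    r=rd();print(round(s,4),r,round(bay(manip.get_position())[0]+.105,4),round(manip.get_time(),2))
    if r[0]<-4: break
E
python3 feel2.py
```

```text
(np.float64(12.96), np.float64(1.65), np.float64(1.84))
0.0142 (np.float64(12.13), np.float64(1.45), np.float64(1.78)) 0.0132 27.25
0.0147 (np.float64(12.62), np.float64(-0.09), np.float64(1.94)) 0.0137 27.65
0.014 (np.float64(12.57), np.float64(1.44), np.float64(1.71)) 0.013 27.98
0.0133 (np.float64(11.27), np.float64(1.4), np.float64(1.84)) 0.0123 28.32
0.0126 (np.float64(11.47), np.float64(0.87), np.float64(2.04)) 0.0117 28.65
0.0119 (np.float64(8.95), np.float64(0.41), np.float64(0.94)) 0.0111 28.98
0.0112 (np.float64(9.67), np.float64(0.22), np.float64(2.25)) 0.0105 29.32
0.0105 (np.float64(8.41), np.float64(0.97), np.float64(1.7)) 0.0099 29.65
0.0098 (np.float64(6.67), np.float64(0.56), np.float64(0.73)) 0.0095 29.98
0.0091 (np.float64(1.21), np.float64(0.67), np.float64(0.1)) 0.0092 30.32
```

```bash
cat > feel3.py <<'E'
from h import *
z=.0597
def rd(): 
    f=np.mean([manip.get_contact_force() for _ in range(3)],0);return round(-f[:2]@d,2),round(f[:2]@n,2),round(f[2],2)
s=.0091
for k in range(4):
    s-=.0005
    manip.servo_line(wld(s-.105,0,z),None,.015);manip.hold(.1)
    r=rd();print(round(s,4),r,round(bay(manip.get_position())[0]+.105,4),round(manip.get_time(),2))
    if r[0]<-3: break
E
python3 feel3.py
```

```text
0.0086 (np.float64(-4.93), np.float64(-0.15), np.float64(-1.91)) 0.009 30.67
```

The catch is holding: the caddy moved only 0.2 mm while the pull reversed to -4.9 N. Next I'll relax the pull, release the bar and lift away.

Run:
```python
from h import *
manip.servo_line(wld(.0092-.105,0,.0597),None,.015);manip.hold(.2)
print(manip.get_contact_force().round(2))
manip.command_gripper(.033)
manip.hold(.2);print(manip.get_width(),manip.get_contact_force().round(2))
p=manip.get_position();manip.servo_line([p[0],p[1],.19],None,.1);manip.hold(.2)
c=shot('wrist');save('w5',c['image']);print(manip.get_time(),manip.get_contact_force().round(2))
manip.move_to([.45,.25,.25],ori(TH));manip.hold(.2)
c=shot('top');save('t5',cv2.resize(c['image'][230:350,290:490],None,fx=4,fy=4,interpolation=cv2.INTER_CUBIC));r=tray(c);print(r,bay(np.array(r[0])/1000))
c=shot('scene');save('s5',cv2.resize(c['image'][220:340,240:400],None,fx=5,fy=5,interpolation=cv2.INTER_CUBIC))
print(manip.get_time())
```

```text
[ 0.   -1.91 -0.29]
0.033205627716347635 [ 0.08  0.36 -0.46]
33.3583 [ 1.01 -0.66 -0.73]
((497.72235107421875, -179.08372497558594), (108.748779296875, 134.83509826660156), 1.2130681276321411) (np.float64(0.010050278969795365), np.float64(-0.001064241551132556))
34.9167
```

View pics/w5.png

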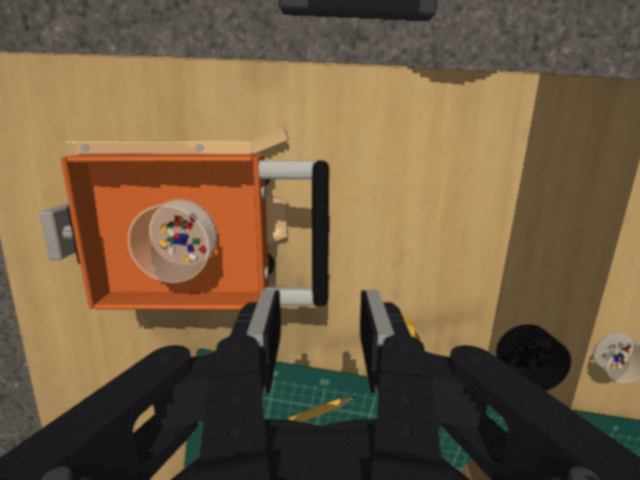

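View pics/t5.png

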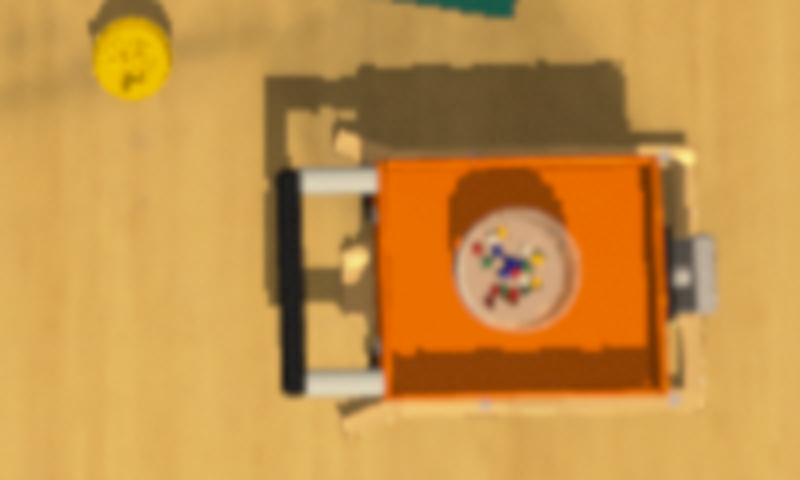

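View pics/s5.png

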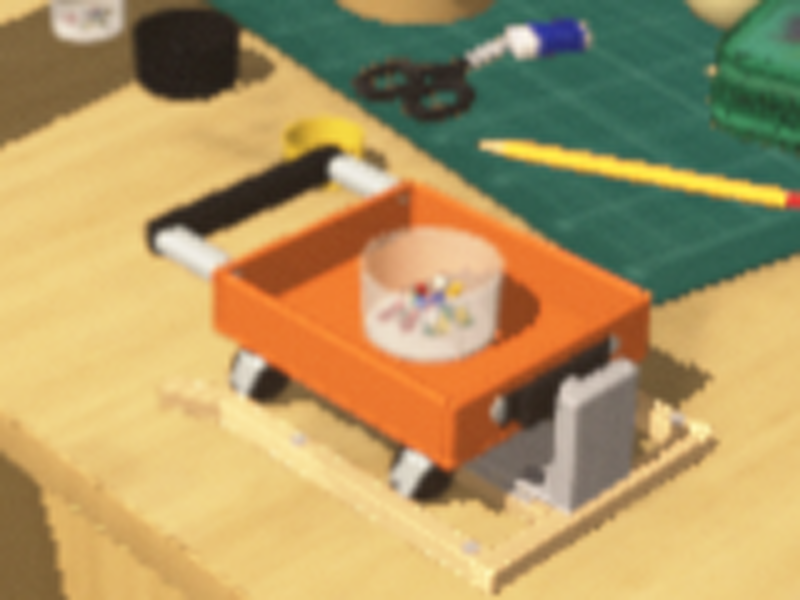

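The caddy stayed where it was let go (bay x about +10 mm, y about -1 mm). It is still against the buffer, the tub is in the tray and the gripper is clear, so I'm handing in.

```bash
python3 -c "
from h import *
manip.sign_off();print(manip.get_time())"
```

```text
the job is handed in; nothing more can be done
the job is handed in; nothing more can be done
```

The caddy is parked nose first in the bay and held by the catch. I let go of the bar and handed the job in at about 35 s.

- **Approach:** I pinched the push bar and rolled the caddy 90 mm straight ahead. I then steered onto the bay's centre line. The scene picture, taken about 138 mm before the bay origin, showed the castors trailing; the rear left one was hidden.
- **Docking:** I felt it in with small steps, and the highest push I read was 13.0 N. Backing off, the force fell to zero and turned into a 4.9 N pull within 0.5 mm, so the catch was holding.
- **Last checks after release:** the top camera put the caddy at bay x about +10 mm (the gripper reading said +9 mm) and y about -1 mm. The tub was in the tray, and the gripper was empty and clear. The pencil and the other tubs looked undisturbed in the last views. The tape was mostly out of those pictures, but the arm never worked near it.
- **Disagreements:**
    - The wrist and top cameras differed by about 4 mm on the bar's starting place. I split the difference, and the grip closed cleanly on the bar.
    - The final top view gave a heading about 1 degree off the bay axis, within the limit of about 7 degrees.
    - Pushing in, the force dipped once at bay x +8 mm. I took this for the catch, but only the pull test settled it.

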